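# Unlock the parts case and present its shackle at the tag reader

### The arm

A 6-joint arm with a two-finger parallel gripper is mounted at the origin on the work surface. World frame = base frame: x ahead of the robot, y to its left, z up, the work surface at z = 0. Lengths are in m, angles in rad, forces in N, time in s.
With the tool pointing down it reaches from about 0.325 to 0.775 m from the base axis. Payload 5.5 kg.
Tool frame: the origin (TCP) lies at the very end of the fingers, on their centre line; the grasp point (between the pads) lies 19 mm behind it (robot.hold_point_z is the distance from the TCP to the grasp point, in m); z points along the fingers, y is the line along which they close (so a half turn about z gives the same grasp; the last joint's range is limited). The gripper opens to 85 mm and grips with 20 to 120 N. Pads are 22 mm wide; open, the fingers measure 114 mm over their backs; the gripper's body (76 mm by 85 mm) begins 54 mm behind the grasp point. The pads swing forward as they close: fully open they stand 13 mm farther back than shut.
Start: joints at [-1.241, 0.091, 1.231, -0, 1.82, -0.057], TCP at [0.226, -0.556, 0.231] pointing down, gripper open.
Joint ranges: [-2.87, 2.87], [-0.86, 2.18], [0.17, 2.46], [-1.51, 4.65], [0.06, 2.69], [-2.65, 2.65]. Speed limits (rad/s): [2.57, 2.57, 3.01, 3.14, 3.14, 3.14].

### API

Orientations are given as a unit quaternion [w, x, y, z].
In Python, from bench import robot gives the robot as it stands. The module is installed in compiled form; this text tells all that it offers.
- The arm moves only by the tool drive_tool, never from a script. Its argument "increments" is one flat list of numbers, 6 for each row, row after row: the shift along the tool's x, y, z in m, then the turn, a rotation vector about the tool's x, y, z in degrees. A call has 1 to 10 rows; each row is the pose to reach, as a shift and turn from the pose commanded when the call began, along the tool's axes at that moment; what a row does not reach only later rows make up. A row lasts 1/10 s, in which the tool goes at most 50 mm and 8.59 degrees, less where a joint would pass 70% of its speed; a pose out of reach is approached as far as the arm can. A call with a gripper value outside its range is refused whole. "jaw" is the opening, from -1 (shut) to 1 (fully open), set as the call begins (left out, the last holds). The fingers move at their own pace and stop on an object; the grip force is fixed at half the most. Time passes only in rows, so rows that repeat a pose let the fingers close. It gives the time, the measured TCP pose, the force, the opening and the grip force at its end, in the units of the state.
- robot.state(): the state, without advancing time (a new reading comes with each control period).
- robot.capture(name): name is "side" or "top"; returns a dict with "img" (384x512x3 uint8, red, green, blue), "range_z" (384x512 float32, m along the optical axis (not along the pixel's ray), 0 where there is no reading), "fov_y" (degrees; the focal length in pixels is half the picture's height over the tangent of half this angle, whatever the lens; pixels are square), "cx", "cy" (the principal point, pixels), "extrinsics" (4x4, takes a point from camera to world coordinates). Camera axes: x right, y down, z forward; pixel columns grow to the right and rows downward; lengths in m; the calibration is good to about 2 mm. A picture is of the moment at which its call begins.
- robot.finish_job(): hands the job in; it is judged then, once.
The state is a dict: "time": time; "joints": joint angles; "joint_velocities": joint speeds; "tau": joint torques, N m; "eef_pos": TCP position; "ee_rot": TCP orientation; "contact_force": force on the tool from outside, world axes, zero at the start; "torque": the same for the moment, N m; "width": finger opening in m; "gripper_force": force on a finger pad.
Only numpy, scipy, OpenCV 4.12 (cv2) and the standard library are available. Lean on these libraries where they do the work, as an engineer would, in place of code of your own. Each camera call takes 0.05 s, during which the arm holds its last target. There are 200 camera calls.

### The job

The steel parts case on the lab bench is held shut by a combination lock. Turn the lock's dial clockwise, feeling its clicks, until its pointed nose settles at the double mark beside the shackle, then pull the U-shaped shackle straight up and right out of the lock (do not force it while the dial is elsewhere) and present it at the tag reader: hold it upright, legs down and still, about 5 cm clear above the middle of the reader's round window. Finish while still holding it there in the gripper, and leave the other things on the bench where they are.

Things in the scene. Friction and masses are not known exactly. Their poses are not given: they have to be found in the camera images.
- lock: Grey combination lock, fixed to the bench: housing 166 x 92 mm, flat top (the deck) 34 mm high. Origin on the bench under the dial's axis; x points along the housing from dial to shackle and on to the dark steel case fixed to it (90 x 100 mm, 52 mm high, starting 125 mm from the dial axis); z up. A 3 mm steel hasp strap lies on the deck round the shackle's outer leg.
- dial (a joint): Turn of the dial, rad, counter-clockwise from above positive; 0 = nose at the double mark (open). Ten notches, every 0.628 rad; let go, it springs into the nearest notch; 0.1 to 0.2 N m passes one. Starts two to four notches counter-clockwise of the mark (1.26 to 2.51), rarely poised between two. Stops at -0.9 and 3.6. A hidden cam holds the shackle down unless the dial is within about 0.2 of 0.
- dial_grip (a point): Middle of the dial's grip bar, on the vertical dial axis, 60 mm above the bench (26 mm above the deck). The black dial is a disc 50 mm across, its top 13 mm above the deck, carrying an upright bar 12 mm thick and 42 mm long, top 39 mm above the deck. Grip the bar across its thickness. x axis: along the bar towards its nose.
- dial_nose (a point): The pointed end of the grip bar, 21 mm from the dial axis (the other end is blunt), 60 mm above the bench.
- lock_mark (a point): The double mark: two short raised ribs on the deck between the dial and the shackle, 35 mm from the dial axis along the lock's x.
- shackle: Loose bright steel U standing legs-down in two holes of the lock, 100 to 200 g. Round bar 9 mm thick; legs 40 mm apart along its x; crossbar axis 63 mm above the legs' lower ends. Origin midway between these ends; z up along the legs. Starts 82 mm from the dial axis along the lock's x, ends 5 mm above the bench, x parallel to the lock's x. Clear of the deck after 29 mm of lift.
- shackle_bar (a point): Middle of the shackle's crossbar, on its axis: 68 mm above the bench, 34 mm above the deck at the start; 31 mm free between the legs. At the foot of the leg next to the dial a tongue 9 mm wide, 8 mm high reaches to 50 mm from the origin along the shackle's -x; it comes out with the leg through a slot in the deck.
- reader: Grey tag reader, fixed: box 110 x 110 mm, 28 mm high, with a round window 58 mm across in its top. Origin on the bench under its centre.
- reader_window (a point): Centre of the reader's round window, 29 mm above the bench.
- motor: Bystander: small square motor 42 x 42 mm, 40 mm high with a 22 mm shaft on top. Origin under its centre.
- gear: Bystander: small printed gear 35 mm across, 18 mm high. Origin under its centre.
- mug: Bystander: white mug 80 mm across, 90 mm high.
- glue: Bystander: white glue bottle 36 mm across, 100 mm high.
- jar: Bystander: small jar 52 mm across, 50 mm high.
- caliper: Bystander: caliper lying flat, 210 mm long along its x, 14 mm high.
Things that resemble listed ones, but are neither listed nor needed, are in the scene too. Leave any pink look-alike of the shackle alone.

How it is judged:
On the way, in this order (a step that is already met when the one before it is completed fails the run):
1. the dial rests in the notch at the double mark (value of joint dial between -0.2 and 0.2 rad), for 0.2 s.
2. the shackle is pulled up clear of the lock, in the gripper (z of shackle in the frame of lock above 0.04 m and contact force between shackle and the fingers above 2 N), for 0.1 s.
At the end, for the whole second after the job is handed in: The gripper holds the shackle (contact force above 2 N) free of lock and reader; its origin is within 30 mm sideways of the window's centre and 20 to 100 mm above it, its legs point down within 0.3 rad, and it is still (under 0.03 m/s and 0.3 rad/s) (contact force between shackle and the fingers above 2 N and contact force between shackle and lock below 0.2 N and contact force between shackle and reader below 0.2 N and horizontal distance between shackle and reader_window below 0.03 m and z of shackle in the frame of reader_window between 0.02 and 0.1 m and angle between shackle's own z axis and vertical below 0.3 rad and linear speed of shackle below 0.03 m/s and angular speed of shackle below 0.3 rad/s); the arm keeps its last pose, push and grip.
It fails at once if the shackle is forced up while the dial is away from the open notch (z of shackle in the frame of lock between 0.015 and 0.03 m and horizontal distance between shackle and lock below 0.1 m and (value of joint dial above 0.45 rad or value of joint dial below -0.45 rad)).
It fails at once if a bystander is moved by more than 30 mm (distance of any of motor, gear, mug, glue, jar, caliper from where it was at the start of the episode above 0.03 m).
It also fails if it takes over 67 s, if anything falls off the work surface, if the arm or the gripper's body presses on something with over 40 N, if the wrist force passes 120 N, or if a joint passes its speed limit or range.

## Working session

There is one attempt and no reset: what is moved stays moved. The work goes in short steps, Python scripts to look and compute and a tool call to move; the robot and the scene stay as the last step left them, time stands still between calls to the robot, and variables do not carry over. Pictures are saved under pics/ and viewed, at most 10 in all, crops included, and the job is handed in when it is done.

Besides the shell and the picture viewer there is one more tool, called after ">>>" as a command line: name --argument value ..., lists and objects as JSON in quotes. drive_tool: Moves the arm, as the interface text tells. Its arguments: {"type":"object","properties":{"increments":{"type":"array","items":{"type":"number"}},"jaw":{"type":"number"}},"required":["increments"]}

```bash
mkdir -p pics; cat > h.py <<'E'
import numpy as np, cv2
from bench import robot
def cap(n):
    c=robot.capture(n); np.savez(f'{n}.npz',**c); return c
def load(n): return dict(np.load(f'{n}.npz'))
def f(c): return 384/2/np.tan(np.radians(float(c['fov_y']))/2)
def cloud(c):
    v,u=np.mgrid[:384,:512]; z=c['range_z']; F=f(c)
    p=np.stack([(u-c['cx'])/F*z,(v-c['cy'])/F*z,z],-1)
    E=c['extrinsics']; w=p@E[:3,:3].T+E[:3,3]; w[z<=0]=np.nan; return w
def ray(c,u,v,h):
    E=c['extrinsics'];F=f(c); d=E[:3,:3]@np.array([(u-c['cx'])/F,(v-c['cy'])/F,1]); o=E[:3,3]
    return o+d*(h-o[2])/d[2]
def proj(c,p):
    E=c['extrinsics'];q=E[:3,:3].T@(np.array(p)-E[:3,3]);F=f(c); return q[0]/q[2]*F+c['cx'],q[1]/q[2]*F+c['cy']
E
python3 - <<'E'
from h import *
for n in('top','side'):
    c=cap(n); cv2.imwrite(f'pics/{n}0.png',cv2.resize(c['img'][...,::-1],(800,600))); print(n,c['extrinsics'].round(3).tolist(),f(c),c['cx'],c['cy'])
s=robot.state();print(s)
E
```

```text
top [[0.036, -0.976, 0.214, 0.243], [-0.999, -0.034, 0.013, 0.023], [-0.005, -0.214, -0.977, 1.206], [0.0, 0.0, 0.0, 1.0]] 361.9430114939215 257.7116438719126 192.2256221987495
side [[-0.958, -0.184, 0.219, 0.21], [-0.285, 0.555, -0.781, 1.059], [0.023, -0.811, -0.584, 0.827], [0.0, 0.0, 0.0, 1.0]] 448.95220127922056 260.81475591694596 190.4051855038544
{'time': 0.1, 'joints': array([-1.24071738e+00,  9.18053959e-02,  1.23178260e+00, -2.86766120e-06,
        1.81978087e+00, -5.67207247e-02]), 'joint_velocities': array([-0.00053952, -0.00153124, -0.00212934, -0.00138993,  0.00051195,
        0.00056011]), 'tau': array([ 4.28107363e-03, -4.60215104e+01, -4.19218433e+01,  1.71632823e-04,
        1.05448122e-02, -4.50330077e-06]), 'eef_pos': array([ 0.22624081, -0.55544187,  0.23024118]), 'ee_rot': array([-8.79637744e-04,  9.81356153e-01,  1.92196027e-01, -1.22385422e-04]), 'contact_force': array([ 0.30398638,  0.3304498 , -0.10069083]), 'torque': array([ 0.03695616,  0.01422232, -0.00738724]), 'gripper_force': 0.0, 'width': 0.0858279677614897}
```

View pics/top0.png

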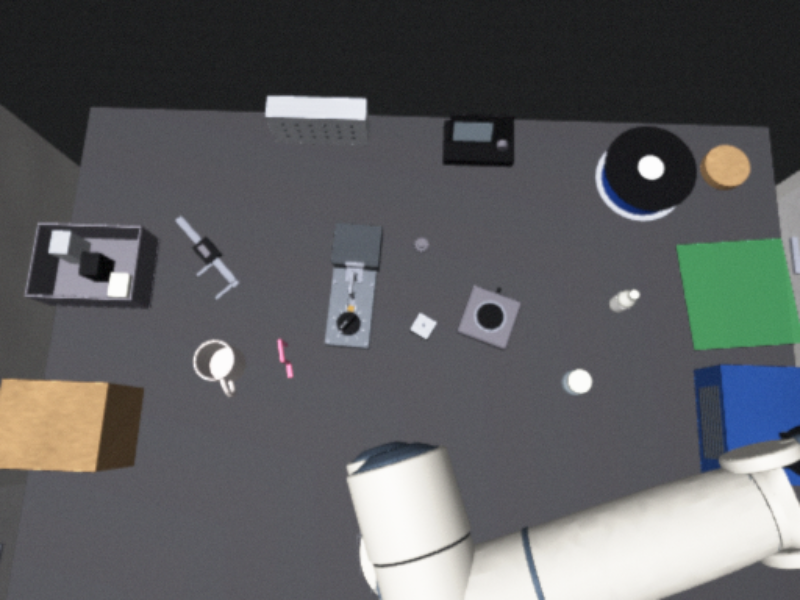

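View pics/side0.png

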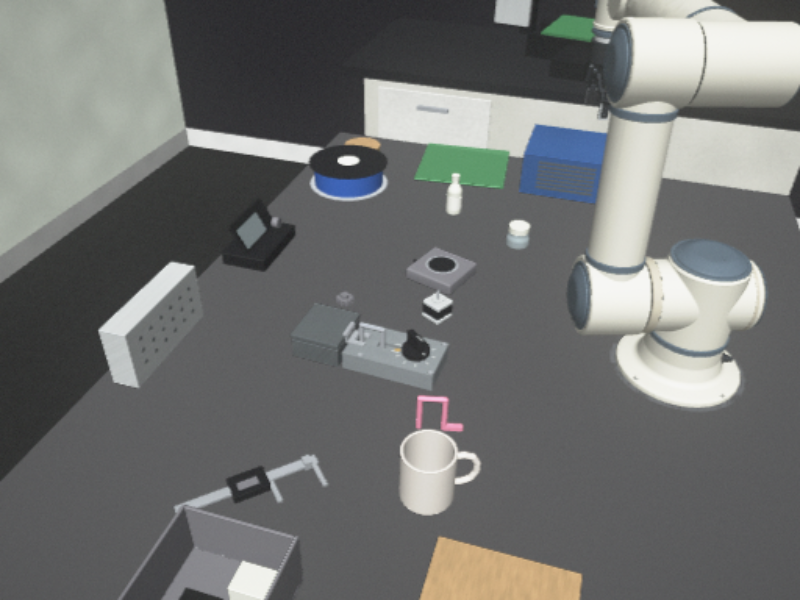

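Both views agree on the layout (800x600 pixels). In the top view the lock is at (352,285), with its dial at (348,323), the steel shackle at (353,285) and the case at (357,247). The reader window is at (490,317) and the motor at (424,326).

Things that could be taken for the shackle:
- The steel U in the lock, at top (353,285) and side (368,335). I choose this one.
- The pink U, at top (285,358) and side (433,412). I leave it alone.
- The caliper jaws, at top (215,280).

For the reader, the grey box with the round window at top (490,317) is the match. The black display at (478,140) is not.

```bash
python3 - <<'E'
from h import *
T,S=load('top'),load('side')
def crop(c,u0,v0,w,h,k): return cv2.resize(c['img'][v0:v0+h,u0:u0+w,::-1],None,fx=k,fy=k,interpolation=cv2.INTER_CUBIC)
a=crop(T,195,135,66,100,6); b=crop(S,185,185,110,70,3.9); b=cv2.copyMakeBorder(b,0,600-b.shape[0],0,0,cv2.BORDER_CONSTANT)
im=np.hstack([a[:600],b[:600]])[:600,:800]; cv2.imwrite('pics/crop.png',im); print(im.shape)
for n,c in(('top',T),('side',S)):
    w=cloud(c); x,y,z=w[...,0],w[...,1],w[...,2]
    def rect(cu,cv,r,z0,z1,lab):
        m=np.zeros(z.shape,bool); m[cv-r:cv+r,cu-r:cu+r]=1
        m&=(z>z0)&(z<z1); q=w[m]
        R=cv2.minAreaRect((q[:,:2]*1000).astype(np.float32)); print(n,lab,len(q),np.round(R[0],1),np.round(R[1],1),round(R[2],1),'zmed',np.median(q[:,2]).round(4)); 
    lk=(226,187) if n=='top' else (245,225); rd=(313,203) if n=='top' else (282,172)
    rect(*lk,48,.027,.039,'deck'); rect(*lk,48,.044,.06,'case+dial'); rect(*rd,24,.022,.034,'reader')
    # window dark ellipse
    g=c['img'].max(2); m=np.zeros(g.shape,np.uint8); r=22; m[rd[1]-r:rd[1]+r,rd[0]-r:rd[0]+r]=1
    m=((g<40)&(m>0)).astype(np.uint8); k,l,st,ce=cv2.connectedComponentsWithStats(m); i=1+st[1:,4].argmax(); print(n,'win',st[i],ce[i],ray(c,*ce[i],.029).round(4))
E
```

```text
(600, 800, 3)
top deck 1176 [511.4 153.2] [244.9 305.8] 12.2 zmed 0.0332
top case+dial 926 [527.4 169.2] [270.8 305.4] 15.3 zmed 0.0504
top reader 1040 [ 473.3 -145.6] [109.6 109.3] 71.5 zmed 0.0273
top win [307 195  14  15 162] [313.41358025 201.95061728] [ 0.4746 -0.147   0.029 ]
side deck 1316 [520.9 111.2] [250.7 403.5] 10.8 zmed 0.0342
side case+dial 925 [519.7 167.5] [247.7 311.3] 15.6 zmed 0.0519
side reader 656 [ 479.9 -101.3] [212.3 126.9] 84.4 zmed 0.0284Traceback (most recent call last):
  File "<stdin>", line 16, in <module>
ValueError: attempt to get argmax of an empty sequence
```

View pics/crop.png

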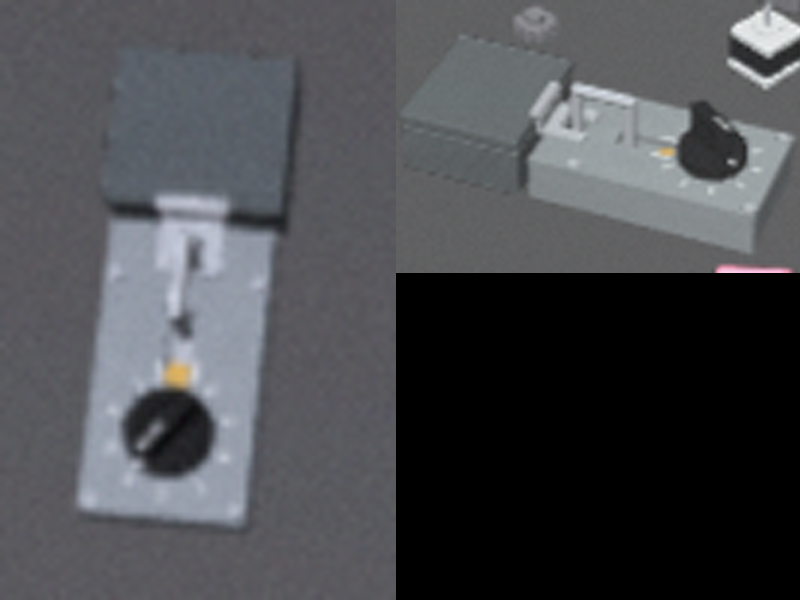

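The crop confirms the choice: a bright steel U in the grey lock between the case and the black dial, next to the orange double mark. In crop pixels, the dial's white line points to the lower left, (138,450) from the centre (168,432). That puts the nose roughly 140° counter-clockwise of the mark, about 4 notches. Next I measure it precisely.

```bash
cat > m.py <<'E'
from h import *
def rectpts(w,z0,z1,c0,R,lab):
    z=w[...,2]; m=((z>z0)&(z<z1)&(np.hypot(w[...,0]-c0[0],w[...,1]-c0[1])<R)).astype(np.uint8)
    m=cv2.morphologyEx(m,cv2.MORPH_OPEN,np.ones((3,3),np.uint8))
    k,l,st,ce=cv2.connectedComponentsWithStats(m); i=1+st[1:,4].argmax(); q=w[l==i]
    r=cv2.minAreaRect((q[:,:2]*1000).astype(np.float32)); print(lab,len(q),np.round(r[0],1),np.round(r[1],1),round(r[2],1),'z',np.median(q[:,2]).round(4)); return r
def blob(c,p,r,fn,lab,h):
    u,v=map(int,np.round(proj(c,p))); s=c['img'][v-r:v+r,u-r:u+r].astype(int); m=fn(s).astype(np.uint8)
    k,l,st,ce=cv2.connectedComponentsWithStats(m)
    i=1+st[1:,4].argmax(); cn=max(cv2.findContours((l==i).astype(np.uint8),0,1)[0],key=len)
    e=cv2.fitEllipse(cv2.convexHull(cn)); uv=np.array(e[0])+[u-r,v-r]; X=ray(c,*uv,h)
    print(lab,st[i],uv.round(1),np.round(e[1],1),X.round(4)); return uv,X
E
python3 - <<'E'
from m import *
for n in('top','side'):
    c=load(n); w=cloud(c); print(n)
    d0=ray(c,*( (348*.64,323*.64) if n=='top' else (416*.64,348*.64)),.047); print('dial guess',d0.round(3))
    rectpts(w,.024,.038,d0+[.04,0,0],.11,'deck'); rectpts(w,.045,.058,d0+[.165,-.01,0],.075,'case')
    r=ray(c,*((490*.64,317*.64) if n=='top' else (442*.64,265*.64)),.029); rectpts(w,.021,.034,r,.07,'reader')
    blob(c,d0,18,lambda s:s.max(2)<62,'dial',.047); 
    blob(c,r,16,lambda s:s.max(2)<62,'win',.029)
    blob(c,d0+[.035,0,-.01],14,lambda s:(s[...,0]-s[...,2]>50),'orange',.035)
    rect=(w[...,2]>.062)&(w[...,2]<.09)&(np.hypot(w[...,0]-d0[0]-.04,w[...,1]-d0[1])<.08)
    q=w[rect]; 
    for p in q[np.argsort(q[:,0])]: print(p.round(3),end=' ')
    print()
E
```

```text
top
dial guess [0.445 0.15  0.047]
deck 1017 [482.6 149.6] [ 92.5 167. ] 86.7 z 0.0329
case 809 [615.  142.5] [101.9  94.6] 86.9 z 0.0508
reader 1026 [ 473.6 -145.7] [109.2 109.8] 71.0 z 0.0273
dial [ 11  11  14  14 132] [222.9 206.4] [13.1 13.8] [0.446  0.1497 0.047 ]
win [  8   8  16  15 191] [313.3 201.9] [14.9 15.6] [ 0.4748 -0.1467  0.029 ]
orange [12 13  5  4 14] [224.1 197.3] [3.6 4.4] [0.4787 0.1486 0.035 ]
[0.429 0.165 0.072] [0.43  0.162 0.071] [0.431 0.159 0.065] [0.431 0.156 0.063] [0.432 0.164 0.077] [0.432 0.161 0.076] [0.433 0.156 0.071] [0.434 0.153 0.065] [0.435 0.165 0.075] [0.436 0.162 0.073] [0.436 0.159 0.073] [0.436 0.156 0.071] [0.437 0.153 0.069] [0.439 0.156 0.074] [0.439 0.153 0.073] [0.44  0.162 0.07 ] [0.44  0.159 0.071] [0.44  0.15  0.071] [0.442 0.159 0.076] [0.443 0.153 0.072] [0.443 0.15  0.071] [0.443 0.157 0.068] [0.443 0.147 0.07 ] [0.445 0.144 0.063] [0.446 0.153 0.072] [0.446 0.156 0.071] [0.446 0.147 0.071] [0.447 0.15  0.069] [0.447 0.144 0.07 ] [0.449 0.147 0.073] [0.449 0.144 0.073] [0.45  0.141 0.072] [0.45  0.154 0.069] [0.45 0.15 0.07] [0.4
[... 1219 characters left out ...]
013 [485.6 151.6] [ 98.  166.8] 86.9 z 0.0341
case 797 [616.9 144.5] [105.9  95.7] 86.9 z 0.0523
reader 639 [ 476. -142.] [113.2 109.6] 71.0 z 0.0284
dial [ 10   6  17  20 209] [265.5 220.8] [16.6 20.1] [0.4499 0.1476 0.047 ]
win [  8  11  16   8 103] [282.5 168.7] [ 7.7 15.7] [ 0.4764 -0.1471  0.029 ]Traceback (most recent call last):
  File "<stdin>", line 9, in <module>
  File "m.py", line 11, in blob
    e=cv2.fitEllipse(cv2.convexHull(cn)); uv=np.array(e[0])+[u-r,v-r]; X=ray(c,*uv,h)
cv2.error: OpenCV(4.12.0) /io/opencv/modules/imgproc/src/shapedescr.cpp:361: error: (-201:Incorrect size of input array) There should be at least 5 points to fit the ellipse in function 'fitEllipseNoDirect'
```

>>> drive_tool --increments '[0.235,-0.285,0,0,0,-60,0.235,-0.285,0,0,0,-60,0.235,-0.285,0,0,0,-60,0.235,-0.285,0,0,0,-60,0.235,-0.285,0,0,0,-60,0.235,-0.285,0,0,0,-60,0.235,-0.285,0,0,0,-60,0.235,-0.285,0,0,0,-60,0.235,-0.285,0,0,0,-60,0.235,-0.285,0,0,0,-60]' --jaw 1

```text
time: 1.1
eef_pos: [0.3364, -0.2032, 0.2311]
ee_rot: [0.0, 0.754, 0.657, -0.0]
contact_force: [-0.7, -0.3, 0.4]
width: 0.0852
gripper_force: 0.0
```

```bash
cat > d.py <<'E'
import sys
from h import *
from scipy.spatial.transform import Rotation as R
def pose():
    s=robot.state(); q=s['ee_rot']; return np.array(s['eef_pos']),R.from_quat([q[1],q[2],q[3],q[0]]),s
def delta(p,yaw):
    P,r,s=pose(); c,n=np.cos(np.radians(yaw)),np.sin(np.radians(yaw))
    G=R.from_matrix(np.array([[c,n,0],[n,-c,0],[0,0,-1]]))
    x=r.as_matrix()[:,0]
    print('t',s['time'],'pos',P.round(4),'yaw',np.degrees(np.arctan2(x[1],x[0])).round(1),'shift',r.inv().apply(np.array(p)-P).round(4),'turn',np.degrees((r.inv()*G).as_rotvec()).round(1),'j',s['joints'].round(2),'F',s['contact_force'].round(1),'w',s['width'].round(4),s['gripper_force'])
if __name__=='__main__': a=list(map(float,sys.argv[1:])); delta(a[:3],a[3])
E
python3 d.py .446 .150 .13 140.9
```

```text
Traceback (most recent call last):
  File "d.py", line 11, in <module>
    if __name__=='__main__': a=list(map(float,sys.argv[1:])); delta(a[:3],a[3])
                                                              ~~~~~^^^^^^^^^^^^
  File "d.py", line 10, in delta
    print('t',s['time'],'pos',P.round(4),'yaw',np.degrees(np.arctan2(x[1],x[0])).round(1),'shift',r.inv().apply(np.array(p)-P).round(4),'turn',np.degrees((r.inv()*G).as_rotvec()).round(1),'j',s['joints'].round(2),'F',s['contact_force'].round(1),'w',s['width'].round(4),s['gripper_force'])
                                                                                                                                                                                                                                                         ^^^^^^^^^^^^^^^^
AttributeError: 'float' object has no attribute 'round'
```

```bash
sed -i "s/s\['width'\].round(4)/round(s['width'],4)/" d.py; python3 d.py .446 .150 .13 140.9
```

```text
t 1.1 pos [ 0.3364 -0.2032  0.2311] yaw 82.2 shift [0.3648 0.0607 0.1009] turn [ -0.    0.  -58.7] j [-0.63 -0.47  1.72 -0.    1.89 -0.49] F [-0.7 -0.3  0.4] w 0.0852 0.0
```

>>> drive_tool --increments '[0.365,0.061,0.1,0,0,-58.7,0.365,0.061,0.1,0,0,-58.7,0.365,0.061,0.1,0,0,-58.7,0.365,0.061,0.1,0,0,-58.7,0.365,0.061,0.1,0,0,-58.7,0.365,0.061,0.1,0,0,-58.7,0.365,0.061,0.1,0,0,-58.7,0.365,0.061,0.1,0,0,-58.7,0.365,0.061,0.1,0,0,-58.7,0.365,0.061,0.1,0,0,-58.7]' --jaw 0

```text
time: 2.1
eef_pos: [0.4469, 0.1492, 0.1303]
ee_rot: [-0.001, 0.335, 0.942, -0.001]
contact_force: [-0.5, -0.0, 0.4]
width: 0.0428
gripper_force: 0.0
```

```bash
python3 - <<'E'
from h import *
a=cap('side'); b=cap('top')
def crop(c,u0,v0,w,h,k): return cv2.resize(c['img'][v0:v0+h,u0:u0+w,::-1],None,fx=k,fy=k,interpolation=cv2.INTER_CUBIC)
cv2.imwrite('pics/c2.png',np.hstack([crop(a,190,130,130,130,3),crop(b,160,120,130,130,3)]))
E
python3 d.py .446 .150 .051 140.9
```

```text
t 2.2 pos [0.4471 0.1486 0.1314] yaw 140.7 shift [0.0018 0.0004 0.0804] turn [-0.   0.  -0.2] j [ 0.25 -0.26  1.74 -0.    1.66 -0.64] F [-0.5  0.7  0.4] w 0.0424 0.0
```

View pics/c2.png

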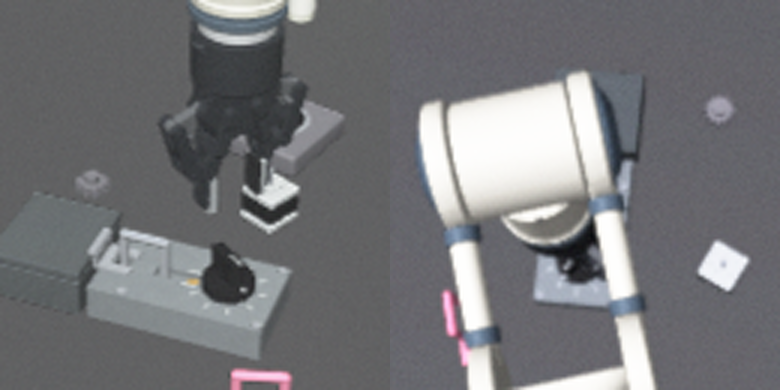

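The side crop shows the open fingers at (210,190) and (255,180), straight above the dial at (230,275), with the shackle clear to the left. I can go down and grip the bar.

>>> drive_tool --increments '[0.001,0.0005,0.03,0,0,0,0.001,0.0005,0.055,0,0,0,0.001,0.0005,0.072,0,0,0,0.001,0.0005,0.08,0,0,0,0.001,0.0005,0.08,0,0,0]'

```text
time: 2.7
eef_pos: [0.446, 0.1499, 0.0508]
ee_rot: [-0.0, 0.336, 0.942, -0.0]
contact_force: [-1.2, -0.7, 0.6]
width: 0.0428
gripper_force: 0.0
```

>>> drive_tool --increments '[0,0,0,0,0,0,0,0,0,0,0,0,0,0,0,0,0,0,0,0,0,0,0,0,0,0,0,0,0,0,0,0,0,0,0,0,0,0,0,0,0,0]' --jaw -1

```text
time: 3.4
eef_pos: [0.447, 0.1511, 0.053]
ee_rot: [0.001, 0.335, 0.942, 0.0]
contact_force: [-1.1, -3.0, 7.0]
width: 0.0109
gripper_force: 61.5
```

```bash
python3 d.py .446 .150 .051 140.9;python3 -c "
from h import *;print(robot.state()['torque'])"
```

```text
t 3.4 pos [0.447  0.1511 0.053 ] yaw 140.9 shift [ 0.0001 -0.0015  0.002 ] turn [ 0.1  0.1 -0. ] j [ 0.25 -0.22  1.85 -0.    1.51 -0.63] F [-1.1 -3.   7. ] w 0.0109 61.49164438247681
[-0.42190259  0.29058328  0.01027107]
```

>>> drive_tool --increments '[0,0,-0.002,0,0,7,0,0,-0.002,0,0,14,0,0,-0.002,0,0,21,0,0,-0.002,0,0,28,0,0,-0.002,0,0,35,0,0,-0.002,0,0,42,0,0,-0.002,0,0,49,0,0,-0.002,0,0,56,0,0,-0.002,0,0,64,0,0,-0.002,0,0,72]'

```text
time: 4.4
eef_pos: [0.446, 0.1507, 0.0531]
ee_rot: [0.0, 0.826, 0.563, -0.001]
contact_force: [-0.6, -3.6, -1.8]
width: 0.0105
gripper_force: 60.7
```

```bash
python3 d.py .446 .150 .051 -3.1;python3 -c "
from h import *;print(robot.state()['torque'])"
```

```text
t 4.4 pos [0.446  0.1507 0.0531] yaw 68.5 shift [-0.0007  0.0002  0.0021] turn [ 0.   0.1 71.6] j [ 0.25 -0.22  1.85 -0.    1.52  0.63] F [-0.6 -3.6 -1.8] w 0.0105 60.68453550338745
[-0.58740013  0.15654779  0.16471276]
```

>>> drive_tool --increments '[0,0,0,0,0,8,0,0,0,0,0,16,0,0,0,0,0,24,0,0,0,0,0,32,0,0,0,0,0,40,0,0,0,0,0,48,0,0,0,0,0,56,0,0,0,0,0,64,0,0,0,0,0,72,0,0,0,0,0,72]'

```text
time: 5.4
eef_pos: [0.4455, 0.1515, 0.0531]
ee_rot: [-0.0, 1.0, -0.028, -0.001]
contact_force: [-3.6, 0.7, -0.4]
width: 0.0107
gripper_force: 60.8
```

```bash
python3 d.py .446 .150 .051 -3.1;python3 -c "
from h import *;print(robot.state()['torque'])"
```

```text
t 5.4 pos [0.4455 0.1515 0.0531] yaw -3.2 shift [0.0006 0.0015 0.0021] turn [-0.   0.1 -0.1] j [ 0.25 -0.22  1.85  0.    1.52  1.88] F [-3.6  0.7 -0.4] w 0.0107 60.81066370010376
[ 0.04799535  0.61332229 -0.0264046 ]
```

Torque is near zero, so the dial should be in the notch. I release it, rise and look.

>>> drive_tool --increments '[0,0,0,0,0,0,0,0,0,0,0,0,0,0,0,0,0,0,0,0,0,0,0,0,0,0,-0.03,0,0,0,0,0,-0.06,0,0,0,0,0,-0.09,0,0,0,0,0,-0.12,0,0,0,0,0,-0.12,0,0,0]' --jaw 0

```text
time: 6.3
eef_pos: [0.4482, 0.1516, 0.1787]
ee_rot: [-0.001, 1.0, -0.027, 0.004]
contact_force: [0.8, -0.2, 0.7]
width: 0.0429
gripper_force: 0.0
```

```bash
python3 - <<'E'
from m import *
a=cap('side'); b=cap('top')
def crop(c,u0,v0,w,h,k): return cv2.resize(c['img'][v0:v0+h,u0:u0+w,::-1],None,fx=k,fy=k,interpolation=cv2.INTER_CUBIC)
cv2.imwrite('pics/c3.png',np.hstack([crop(a,190,130,130,130,3),crop(b,160,120,130,130,3)]))
# shackle bar and dial bar from the side depth and from both views' start picture
w=cloud(a)
for lab,x0,x1,z0,z1 in(('dialbar',.42,.475,.062,.08),('shackle',.497,.556,.060,.08)):
    m=(w[...,0]>x0)&(w[...,0]<x1)&(abs(w[...,1]-.15)<.035)&(w[...,2]>z0)&(w[...,2]<z1); q=w[m]
    r=cv2.fitLine((q[:,:2]*1000).astype(np.float32),cv2.DIST_HUBER,0,.01,.01).ravel()
    print(lab,len(q),q.mean(0).round(4),q.min(0).round(3),q.max(0).round(3),'ang',np.degrees(np.arctan2(r[1],r[0])).round(1))
E
python3 d.py .528 .1456 .13 86.9
```

```text
dialbar 91 [0.4463 0.1561 0.07  ] [0.428 0.145 0.062] [0.467 0.165 0.078] ang -4.6
shackle 66 [0.5299 0.1506 0.0695] [0.506 0.144 0.06 ] [0.555 0.156 0.076] ang -4.5
t 6.4 pos [0.4467 0.1513 0.1739] yaw -3.1 shift [0.0814 0.0013 0.0441] turn [  0.1  -0.1 -90. ] j [ 0.25 -0.26  1.67 -0.    1.74  1.88] F [-0.6  0.1 -0.1] w 0.0428 0.0
```

View pics/c3.png

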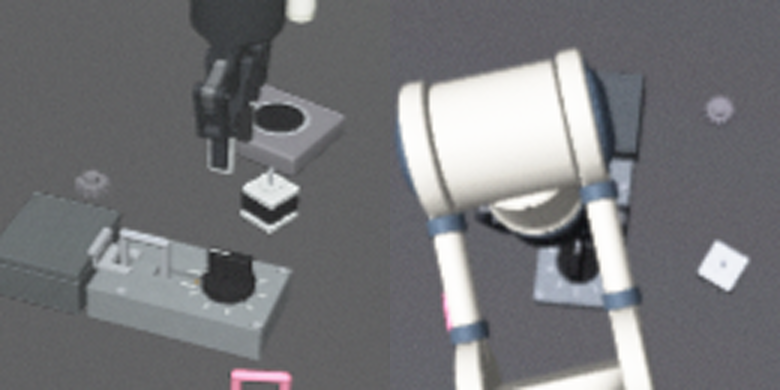

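The dial bar now lies along the lock's x axis at an angle of -4.6°. Its pointed end is at side crop (210,250), facing the mark and the shackle at (145,240). The gripper yaw already suits gripping the crossbar across its thickness.

>>> drive_tool --increments '[0.04,0.0005,0.0,0,0,0,0.075,0.0007,0.02,0,0,0,0.0815,0.0007,0.05,0,0,0,0.0815,0.0007,0.08,0,0,0,0.0815,0.0007,0.105,0,0,0,0.0815,0.0007,0.12,0,0,0,0.0815,0.0007,0.126,0,0,0,0.0815,0.0007,0.126,0,0,0]'

```text
time: 7.2
eef_pos: [0.527, 0.1459, 0.0464]
ee_rot: [0.0, 1.0, -0.027, -0.001]
contact_force: [0.1, -0.0, 0.2]
width: 0.0427
gripper_force: 0.0
```

```bash
python3 - <<'E'
from m import *
a=cap('side')
cv2.imwrite('pics/c4.png',cv2.resize(a['img'][150:260,180:300,::-1],None,fx=5,fy=5,interpolation=cv2.INTER_CUBIC))
E
python3 d.py .528 .1462 .048 -3.1
```

```text
t 7.25 pos [0.5277 0.1461 0.0478] yaw -3.1 shift [ 0.0003 -0.0001 -0.0002] turn [-0. -0. -0.] j [ 0.21 -0.01  1.66  0.    1.49  1.83] F [ 0.   0.4 -0.4] w 0.0425 0.0
```

View pics/c4.png

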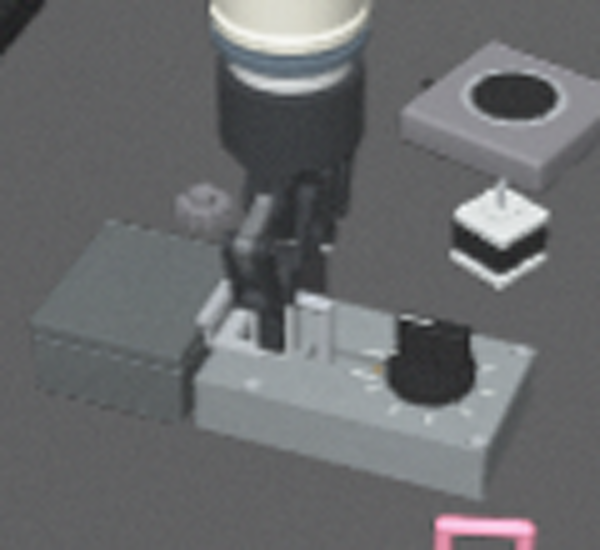

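The fingers straddle the crossbar, with one finger in front of it at (270,310) and the inner leg free at (318,325). I close them.

>>> drive_tool --increments '[0,0,0,0,0,0,0,0,0,0,0,0,0,0,0,0,0,0,0,0,0,0,0,0,0,0,0,0,0,0,0,0,0,0,0,0,0,0,0,0,0,0]' --jaw -1

```text
time: 7.95
eef_pos: [0.5284, 0.1463, 0.0488]
ee_rot: [-0.0, 1.0, -0.027, 0.001]
contact_force: [-0.5, -0.2, 5.2]
width: 0.0074
gripper_force: 58.7
```

>>> drive_tool --increments '[0,0,-0.003,0,0,0,0,0,-0.006,0,0,0,0,0,-0.009,0,0,0,0,0,-0.009,0,0,0]'

```text
time: 8.35
eef_pos: [0.5277, 0.146, 0.0566]
ee_rot: [-0.0, 1.0, -0.027, 0.0]
contact_force: [-0.6, -0.6, -1.4]
width: 0.0068
gripper_force: 58.5
```

It moves freely with only its weight on the wrist, so I pull it out.

>>> drive_tool --increments '[0,0,-0.01,0,0,0,0,0,-0.02,0,0,0,0,0,-0.03,0,0,0,0,0,-0.04,0,0,0,0,0,-0.055,0,0,0,0,0,-0.07,0,0,0,0,0,-0.085,0,0,0,0,0,-0.095,0,0,0,0,0,-0.095,0,0,0]'

```text
time: 9.25
eef_pos: [0.5285, 0.1462, 0.1538]
ee_rot: [-0.0, 1.0, -0.027, 0.002]
contact_force: [0.6, -0.3, -1.5]
width: 0.0067
gripper_force: 58.5
```

```bash
python3 - <<'E'
from m import *
a=cap('side')
cv2.imwrite('pics/c5.png',cv2.resize(a['img'][110:230,180:300,::-1],None,fx=5,fy=5,interpolation=cv2.INTER_CUBIC))
E
python3 d.py .4753 -.147 .155 -3.1
```

```text
t 9.3 pos [0.528  0.1461 0.1523] yaw -3.1 shift [-0.0366  0.2956 -0.0029] turn [-0.  -0.1 -0. ] j [ 0.21 -0.05  1.52  0.    1.68  1.83] F [-0.1  0.2 -1.3] w 0.0067 58.47148954868317
```

View pics/c5.png

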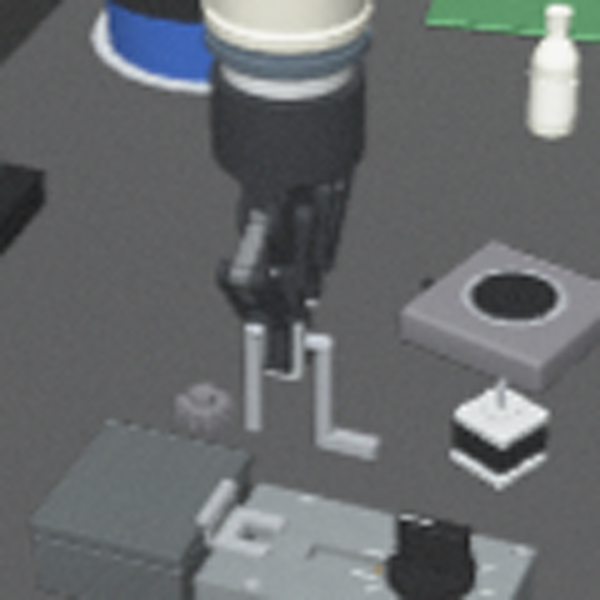

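The shackle hangs upright in the fingers, legs down at (253,425) and (325,440), well clear of the lock. I carry it to the reader above motor height.

>>> drive_tool --increments '[-0.002,0.015,0,0,0,0,-0.006,0.05,0,0,0,0,-0.011,0.09,0,0,0,0,-0.016,0.13,0,0,0,0,-0.021,0.17,0,0,0,0,-0.026,0.21,0,0,0,0,-0.031,0.25,0,0,0,0,-0.035,0.28,0,0,0,0,-0.0365,0.293,0,0,0,0,-0.0365,0.2955,0,0,0,0]'

```text
time: 10.3
eef_pos: [0.474, -0.1484, 0.1504]
ee_rot: [-0.0, 1.0, -0.029, -0.001]
contact_force: [0.5, 0.4, -0.5]
width: 0.0068
gripper_force: 58.6
```

>>> drive_tool --increments '[0,0,0.008,0,0,0,0,0,0.016,0,0,0,0,0,0.024,0,0,0,0,0,0.03,0,0,0,0,0,0.031,0,0,0,0,0,0.031,0,0,0,0,0,0.031,0,0,0,0,0,0.031,0,0,0]'

```text
time: 11.1
eef_pos: [0.4752, -0.1471, 0.1208]
ee_rot: [0.0, 1.0, -0.027, 0.0]
contact_force: [0.4, -0.5, -1.6]
width: 0.007
gripper_force: 58.6
```

```bash
python3 - <<'E'
from m import *
a=cap('side');b=cap('top')
cv2.imwrite('pics/c6.png',np.hstack([cv2.resize(c['img'][v:v+110,u:u+110,::-1],None,fx=3.6,fy=3.6,interpolation=cv2.INTER_CUBIC) for c,u,v in((a,230,90),(b,250,150))]))
w=cloud(a); m=(np.hypot(w[...,0]-.475,w[...,1]+.147)<.06)&(w[...,2]>.045)&(w[...,2]<.11); q=w[m]; print(len(q),q.min(0).round(3),q.max(0).round(3))
l=q[(q[:,2]>.092)]; print('legs',l[l[:,0]>.475].mean(0).round(4),l[l[:,0]<.475].mean(0).round(4))
E
python3 d.py .4753 -.147 .122 -3.1
```

```text
81 [ 0.427 -0.149  0.076] [ 0.502 -0.134  0.11 ]
legs [ 0.4977 -0.1443  0.101 ] [ 0.4577 -0.1411  0.1016]
t 11.2 pos [ 0.4751 -0.1471  0.1207] yaw -3.1 shift [ 0.0002 -0.0001 -0.0013] turn [ 0. -0. -0.] j [-0.37 -0.18  1.69  0.    1.63  1.26] F [-0.3 -0.3 -1.3] w 0.0066 58.59367311000824
```

View pics/c6.png

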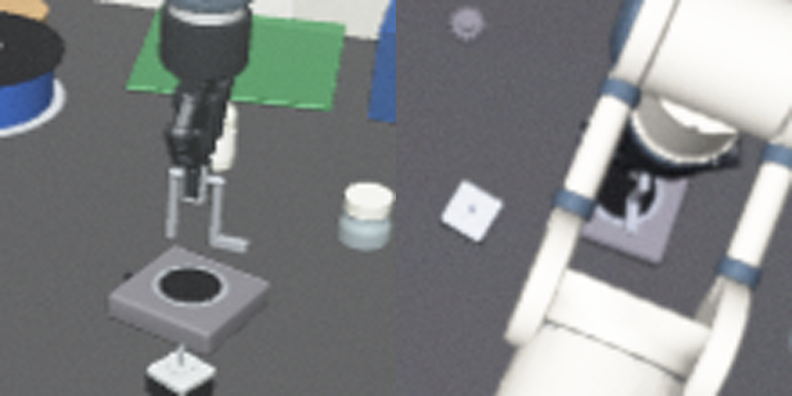

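The shackle is upright above the window. Its leg ends are about 47 mm above the glass and its centre is within about 3 mm of the window's centre, so I hand the job in.

```bash
python3 -c "
from bench import robot; print(robot.finish_job())"
```

```text
the job is handed in; nothing more can be done
None
```

I turned the dial to the double mark, pulled the shackle free, and handed the job in with it held upright and still about 47 mm above the reader window's centre; the hand-in call returned no verdict.

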